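# Lock the display case with the big flat key

### The job

Lock the glass display case on the stall counter with the big flat steel key. The key lies flat, so first prop it in the groove of the sloping wooden rest, blade downhill, and let go; then take it again by its bow, push it blade down into the brass cylinder of the case's lock until it is fully home, and only then turn it clockwise (seen from above) to the stop. Leave the key in the lock, let go, and leave everything else on the counter where it is.

Things in the scene. Friction and masses are not known exactly. Their poses are not given: they have to be found in the camera images.
- key_bow (a point): The big key, flat steel, 8 mm thick throughout, 88 mm long, 0.09-0.14 kg. Point: centre of its square bow (34 x 34 mm, 14 mm hole), half-way through its thickness. Axes: x along the key towards the blade, y across its width, z through its thickness. Starts flat on the counter. Turned half round about x it is the same key.
- key: The same key and axes; origin on its underside where bow meets neck, 17 mm along x from the bow's centre. From here along x: neck 22 mm wide to +14 mm, then blade 14 mm wide to +54 mm, whose last 8 mm taper to 10 x 5.5 mm. The neck's square end (shoulder) is what stops on the lock's face.
- key_tip (a point): Middle of the tip of the key's blade, 71 mm from the bow's centre along the key's x; same axes as the key.
- rest_bow (a point): Where the bow's centre lies (81 mm up) when the key lies flat in the wooden rest's groove, tip against the toe. x axis: level, to the downhill side; the groove falls at 45 degrees along it. The floor begins 9 mm downhill of this point, so the bow overhangs and fingers can pass at both its sides and below it. Propped, the key may stop some mm short of the toe.
- rest: The sloping wooden rest, fixed; x axis as above, origin under the top end of the groove. Foot 85 x 60 mm, 12 mm high. Groove floor 62 mm long, 24 mm wide outside; 17 mm between cheeks 5.5 mm high that run beside the lower 40 mm only; toe 8 mm high.
- lock_mark (a point): Nominal centre of the lock's brass face, 50 mm above the counter, z up, x level into the case. The lock is badly fitted: its true axis is up to 6 mm off in x and up to 6 mm off in y of these axes, fixed for the run, not reported: find the slot by touch or sight. Slot 15.8 x 9.8 mm, 44 mm deep, vertical, in a dark steel block 62 x 62 x 50 mm.
- plug (a joint): Turn (rad) of the lock's brass cylinder, clockwise seen from above. At 0 the slot's long side lies along x of the lock mark. Starts at 0 to 0.35; stop at 1.57. Needs 0.12 N m, stays where left. A fixed steel ring (27 mm inside, 2 mm high) surrounds its face. Key home: shoulder on the face, tip 40 mm below it.
- case: The glass-topped display case, fixed, 220 x 320 mm, 44 mm high, origin under its centre; x points away from the lock, whose mark is 137 mm from the centre on the robot's side.
- old_key: Bystander: a smaller key of another shape (round disc bow 28 mm across and 8 mm thick, thin round shank), not for this lock. Leave it alone. Origin at its underside, near its middle.
- figure_a: Bystander: a brass figurine, 52 mm wide at its foot, 80 mm tall. Leave it alone. Origin at its underside, near its middle.
- figure_b: Bystander: a dark wooden figurine, 48 mm wide at its foot, 82 mm tall. Leave it alone. Origin at its underside, near its middle.
- dish: Bystander: a white ceramic bowl, 90 mm across, 32 mm high. Leave it alone. Origin at its underside, near its middle.
- tray: Bystander: a grey sorting tray, 100 x 75 x 22 mm. Leave it alone. Origin at its underside, near its middle.
- loupe: Bystander: a black eyeglass loupe, 38 mm across, 22 mm high. Leave it alone. Origin at its underside, near its middle.
- jar: Bystander: a jar, 56 mm across, 70 mm high. Leave it alone. Origin at its underside, near its middle.
- calc: Bystander: a flat black slab (pocket calculator), 120 x 75 x 14 mm. Leave it alone. Origin at its underside, near its middle.
There are look-alikes about, which are no part of the job. Leave any blue or pink look-alike of the key alone.

How it is judged:
On the way, in this order (a step that is already met when the one before it is completed fails the run):
1. the key lies propped in the rest's groove, blade downhill, let go and still (distance between key_bow and rest_bow below 0.022 m and angle between key_bow's own x axis and vertical between 2.2 and 2.5 rad and contact force between key and the fingers below 0.05 N and linear speed of key below 0.02 m/s), for 0.2 s.
2. the key stands blade down and fully home in the cylinder, which is not yet turned (z of key_tip in the frame of lock_mark below -0.036 m and angle between key_bow's own x axis and vertical above 3 rad and horizontal distance between key_tip and lock_mark below 0.012 m and value of joint plug below 0.6 rad), for 0.1 s.
At the end, for the whole second after the job is handed in: The key stands upright (within 0.14 rad) in the lock with its tip at least 36 mm below the cylinder's face, the cylinder has been turned to 1.42 rad or more (stop at 1.57), and the key is let go and still (z of key_tip in the frame of lock_mark below -0.036 m and angle between key_bow's own x axis and vertical above 3 rad and horizontal distance between key_tip and lock_mark below 0.012 m and value of joint plug above 1.42 rad and contact force between key and the fingers below 0.05 N and linear speed of key below 0.02 m/s); the robot touches nothing.
It fails at once if the cylinder is turned without the key fully home (value of joint plug above 0.7 rad and not (z of key_tip in the frame of lock_mark below -0.036 m and angle between key_bow's own x axis and vertical above 3 rad and horizontal distance between key_tip and lock_mark below 0.012 m)).
It fails at once if one of the other things on the counter is pushed more than 30 mm from its place (distance of any of old_key, figure_a, figure_b, dish, tray, loupe, jar, calc from where it was at the start of the episode above 0.03 m).
It also fails if it takes over 72 s, if anything falls off the work surface, if the arm or the gripper's body presses on something with over 40 N, if the wrist force passes 120 N, or if a joint passes its speed limit or range.

### The arm

A 6-joint arm with a two-finger parallel gripper is mounted at the origin on the work surface. World frame = base frame: x ahead of the robot, y to its left, z up, the work surface at z = 0. Lengths are in m, angles in rad, forces in N, time in s.
With the tool pointing down it reaches from about 0.35 to 0.725 m from the base axis. Payload 4.3 kg.
Tool frame: the origin (TCP) lies between the finger pads; the fingertips stand 22 mm ahead of it and the grasp point (between the pads) lies 3 mm ahead of it; x points along the fingers, y is the direction in which the jaws open and shut, and the axes are right-handed (so a half turn about x gives the same grasp; the last joint's range is limited). The gripper opens to 85 mm and grips with 20 to 120 N. Pads are 22 mm wide; open, the fingers measure 114 mm over their backs; the gripper's body (76 mm by 85 mm) begins 54 mm behind the grasp point. The pads swing forward as they close: fully open they stand 13 mm farther back than shut.
Start: joints at [-1.424, 0.377, 0.081, 1.274, 0, 1.46], TCP at [0.146, -0.556, 0.253] pointing down, gripper open.
Joint ranges: [-2.72, 2.72], [-0.84, 1.66], [-1.02, 1.22], [-1.77, 2.12], [-1.37, 1.28], [-3.14, 3.14]. Speed limits (rad/s): [2.57, 2.57, 3.14, 3.14, 3.14, 3.14].

### API

Orientations are given as a unit quaternion [x, y, z, w].
In Python, from plant import bot gives the robot as it stands.
- The arm moves only by the tool carry_out, never from a script. Its argument "series" is a list of rows, each a list of 7 numbers: the opening, from 0 (shut) to 1 (fully open), then the shift along the tool's x, y, z in mm, then the turn, a rotation vector about the tool's x, y, z in rad. A call has exactly 10 rows; each row is the pose to reach, as a shift and turn from the pose commanded when the call began, along the tool's axes at that moment; what a row does not reach only later rows make up. A row lasts 1/8 s, in which the tool goes at most 62.5 mm and 10.7 degrees, less where a joint would pass 70% of its speed; a pose out of reach is approached as far as the arm can. A call with a gripper value outside its range is refused whole. The fingers move at their own pace and stop on an object; "grip_force" is the grip in N (left out, the last holds). Time passes only in rows, so rows that repeat a pose let the fingers close, or fill a call up. It gives the time, the measured TCP pose, the force and the opening at its end, in the units of the state.
- bot.read_state(): the state, without advancing time (a new reading comes with each control period).
- bot.snapshot(name): name is "scene" or "top" or "wrist"; returns a dict with "frame" (400x640x3 uint8, red, green, blue), "range_z" (400x640 float32, m along the optical axis (not along the pixel's ray), 0 where there is no reading), "mtx" (3x3 intrinsics, pixels), "distortion" ([k1, k2, p1, p2, k3] as OpenCV has them; the pictures are not rectified), "rvec" (rotation vector, rad) and "tvec" (3), from world to camera coordinates, as OpenCV has them. Camera axes: x right, y down, z forward; pixel columns grow to the right and rows downward; lengths in m; the calibration is good to about 2 mm. A picture is of the moment at which its call begins.
- bot.sign_off(): hands the job in, once; it reports no verdict.
The state is a dict: "t": time; "q": joint angles; "qd": joint speeds; "joint_efforts": joint torques, N m; "ee_pos": TCP position; "orientation": TCP orientation; "contact_force": force on the tool from outside, world axes, zero at the start; "ft_torque": the same for the moment, N m; "opening": finger opening in m.
Only numpy, scipy, OpenCV 4.12 (cv2) and the standard library are available. Lean on these libraries where they do the work, as an engineer would, in place of code of your own. Each camera call takes 0.05 s, during which the arm holds its last target. There are 200 camera calls.

## Working session

There is one attempt and no reset: what is moved stays moved. The work goes in short steps, Python scripts to look and compute and a tool call to move; the robot and the scene stay as the last step left them, time stands still between calls to the robot, and variables do not carry over. Pictures are saved under pics/ and viewed, about 8 in all and at most 12, crops included, and the job is handed in when it is done.

Besides the shell and the picture viewer there is one more tool, called after ">>>" as name(argument=value, ...) on one line, values as JSON. carry_out: Moves the arm, as the interface text tells. Its arguments: {"type":"object","properties":{"series":{"type":"array","items":{"type":"array","items":{"type":"number"}}},"grip_force":{"type":"number"}},"required":["series"]}

```bash
mkdir -p pics; ls; cat > h.py <<'E'
import numpy as np, cv2
from scipy.spatial.transform import Rotation as R
from plant import bot
def snap(n):
    s=bot.snapshot(n); s['Rm']=cv2.Rodrigues(np.array(s['rvec'],float))[0]; s['t']=np.array(s['tvec'],float).ravel(); return s
def px2w(s,u,v,z=None):
    "world point(s) at pixel, by depth, or on plane z"
    p=cv2.undistortPoints(np.array([[[u,v]]],float),np.array(s['mtx'],float),np.array(s['distortion'],float))[0,0]
    d=np.array([p[0],p[1],1.])
    if z is None:
        w=s['range_z'][int(round(v)),int(round(u))]; return s['Rm'].T@(d*w-s['t'])
    c=-s['Rm'].T@s['t']; r=s['Rm'].T@d; return c+r*(z-c[2])/r[2]
def w2px(s,P):
    return cv2.projectPoints(np.array(P,float).reshape(-1,1,3),np.array(s['rvec'],float),np.array(s['tvec'],float),np.array(s['mtx'],float),np.array(s['distortion'],float))[0].reshape(-1,2)
def save(img,name): cv2.imwrite('pics/'+name,img[...,::-1])
def crop(s,u0,v0,u1,v1,k): return cv2.resize(s['frame'][v0:v1,u0:u1],None,fx=k,fy=k,interpolation=cv2.INTER_CUBIC)
E
python3 - <<'E'
from h import *
import pickle
a=snap('top');b=snap('scene')
pickle.dump((a,b),open('s0.pkl','wb'))
save(a['frame'],'top0.png');save(b['frame'],'scene0.png')
print(-a['Rm'].T@a['t'],-b['Rm'].T@b['t'],bot.read_state())
E
```

```text
pics
[0.46278491 0.01679391 1.28846139] [0.98912691 0.67918732 0.98606787] {'t': 0.1, 'q': array([-1.42429740e+00,  3.78011329e-01,  7.97347797e-02,  1.27440491e+00,
       -5.28107665e-06,  1.46048012e+00]), 'qd': array([-0.00043376, -0.00145644,  0.00223774,  0.00039069,  0.00052988,
        0.00125258]), 'joint_efforts': array([ 1.11048517e-03, -4.64694071e+01,  2.70581728e+01,  1.19700885e-02,
       -1.69442492e-04, -5.77168137e-06]), 'ee_pos': array([ 0.14596349, -0.55558301,  0.25243253]), 'orientation': array([-0.70127098, -0.09121486,  0.70129883, -0.08988216]), 'contact_force': array([-0.4792142 , -0.23841556,  0.21579801]), 'ft_torque': array([0.0825263 , 0.00755571, 0.01547425]), 'opening': 0.08531237975824}
```

View pics/top0.png

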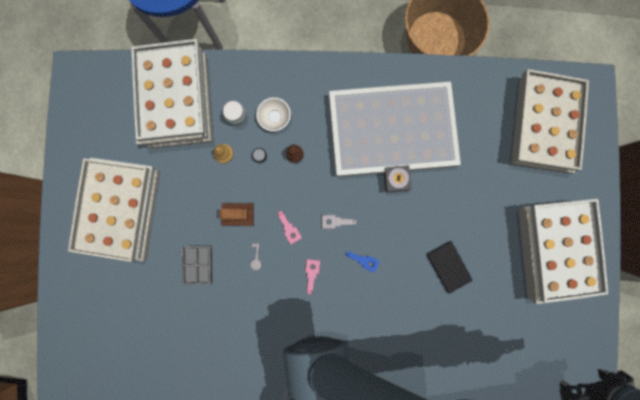

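View pics/scene0.png

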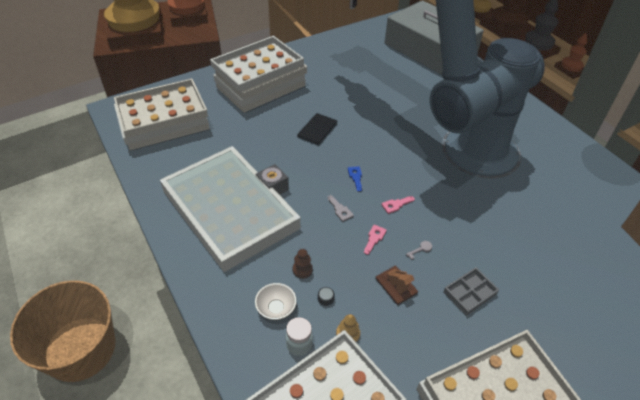

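The steel key is at top (338,222). It could be confused with the pink look-alikes at (289,227) and (313,275), the blue one at (362,261), and the old key at (256,258). The rest is at (237,214) and the lock at (398,179). Next I'll check the choice in a close crop.

```bash
python3 - <<'E'
from h import *
import pickle
a,b=pickle.load(open('s0.pkl','rb'))
im=np.vstack([np.hstack([crop(a,215,195,275,235,6),crop(a,310,200,370,240,6)]),np.hstack([crop(a,370,155,430,195,6),crop(b,365,255,425,305,6)[:240]])])
save(im,'c1.png');print(im.shape)
E
```

```text
(480, 720, 3)
```

View pics/c1.png

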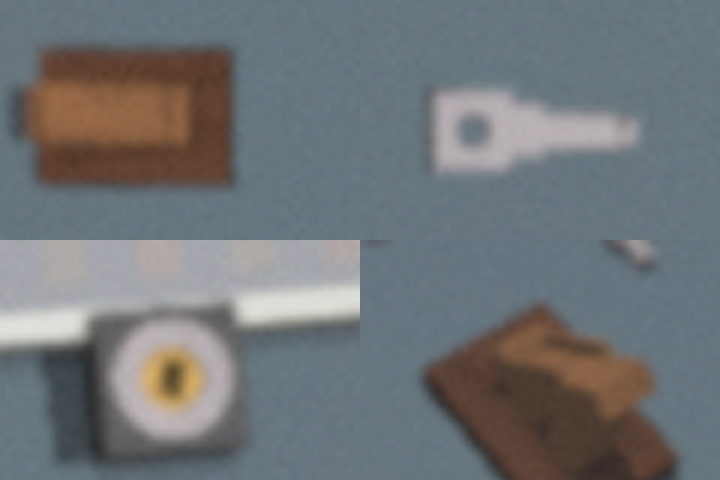

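The grey steel key is confirmed: bow hole at top (329,222), tip at (356,222). The rest's high end is at image left, and its groove falls to the right. The slot runs roughly up the image with a small turn.

```bash
python3 - <<'E'
from h import *
import pickle
a,b=pickle.load(open('s0.pkl','rb'))
P=lambda n,u,v,z,s=a: print(n,np.round(px2w(s,u,v,z),4))
P('bow',328.8,221.7,.008);P('tip',355.7,221.8,.006)
P('restfoot TL',215+38/6,195+47/6,.012);P('TR',215+233/6,195+47/6,.012);P('BL',215+38/6,195+184/6,.012);P('BR',215+233/6,195+184/6,.012)
# lock: crop origin (370,155), image offset y 240
for n,(u,v) in dict(slot=(173,378-240),ring=(173,378-240),TL=(92,318-240),TR=(237,308-240),BL=(103,460-240),BR=(243,450-240)).items(): P(n,370+u/6,155+v/6,.05)
P('slot top',370+179/6,155+(361-240)/6,.05);P('slot bot',370+168/6,155+(398-240)/6,.05)
for n,u,v in [('case L',331,91),('case BL',338,175),('case BR',460,163)]: P(n,u,v,.044)
st=bot.read_state(); print(R.from_quat(st['orientation']).as_matrix().round(3))
w=snap('wrist'); save(w['frame'],'w0.png'); Tw=R.from_quat(st['orientation']).as_matrix()
c=-w['Rm'].T@w['t']; print('cam in tool',(Tw.T@(c-st['ee_pos'])).round(4),(Tw.T@w['Rm'].T).round(3),w['mtx'])
E
```

```text
bow [0.4842 0.0053 0.008 ]
tip [ 0.4856 -0.0651  0.006 ]
restfoot TL [0.5263 0.288  0.012 ]
TR [0.5285 0.2023 0.012 ]
BL [0.4666 0.2859 0.012 ]
BR [0.4689 0.2004 0.012 ]
slot [ 0.5988 -0.17    0.05  ]
ring [ 0.5988 -0.17    0.05  ]
TL [ 0.6235 -0.1351  0.05  ]
TR [ 0.6294 -0.197   0.05  ]
BL [ 0.5631 -0.1407  0.05  ]
BR [ 0.5689 -0.2002  0.05  ]
slot top [ 0.6061 -0.1724  0.05  ]
slot bot [ 0.5902 -0.168   0.05  ]
case L [0.8221 0.0079 0.044 ]
case BL [ 0.6032 -0.0151  0.044 ]
case BR [ 0.6426 -0.3295  0.044 ]
[[-0.     0.254 -0.967]
 [ 0.002 -0.967 -0.254]
 [-1.    -0.002 -0.   ]]
cam in tool [-1.22e-01 -1.00e-04 -6.71e-02] [[ 0.001 -0.263  0.965]
 [ 1.    -0.001 -0.001]
 [ 0.001  0.965  0.263]] [[312.0071765    0.         314.14188914]
 [  0.         312.0071765  201.43340141]
 [  0.           0.           1.        ]]
```

>>> carry_out(series=[[0.6, 52, -457, -469, -1.314, 0, 0], [0.6, 52, -457, -469, -1.314, 0, 0], [0.6, 52, -457, -469, -1.314, 0, 0], [0.6, 52, -457, -469, -1.314, 0, 0], [0.6, 52, -457, -469, -1.314, 0, 0], [0.6, 52, -457, -469, -1.314, 0, 0], [0.6, 52, -457, -469, -1.314, 0, 0], [0.6, 52, -457, -469, -1.314, 0, 0], [0.6, 52, -457, -469, -1.314, 0, 0], [0.6, 52, -457, -469, -1.314, 0, 0]])

```text
t: 1.4
ee_pos: [0.4679, -0.0203, 0.2036]
orientation: [0.5, 0.5, -0.5, 0.5]
contact_force: [0.4, -0.7, -0.1]
opening: 0.0514
```

```bash
cat >> h.py <<'E'
def T(): 
    s=bot.read_state(); return np.array(s['ee_pos']),R.from_quat(s['orientation']),s
def frame(x,y):
    x=np.array(x,float);x/=np.linalg.norm(x);y=np.array(y,float);y-=x*(x@y);y/=np.linalg.norm(y)
    return R.from_matrix(np.array([x,y,np.cross(x,y)]).T)
def go(pos,Rt):
    p,r,s=T(); print('shift mm',(r.inv().apply(np.array(pos)-p)*1000).round(1),'rot',(r.inv()*Rt).as_rotvec().round(4))
def rep():
    p,r,s=T(); print('t',round(s['t'],2),'p',p.round(4),'q',s['q'].round(3),'F',s['contact_force'].round(1),'M',s['ft_torque'].round(2),'op',round(s['opening'],4)); print(r.as_matrix().round(3).tolist())
E
python3 - <<'E'
from h import *
rep(); w=snap('wrist'); save(w['frame'],'w1.png')
print(w2px(w,[[.484,.005,.008],[.4856,-.065,.006]]))
E
```

```text
t 1.4 p [ 0.4679 -0.0203  0.2036] q [-0.179  0.186 -0.31   1.074 -0.     1.392] F [ 0.4 -0.7 -0.1] M [-0.02 -0.09  0.01] op 0.0514
[[0.0, 1.0, 0.0], [-0.0, 0.0, -1.0], [-1.0, 0.0, 0.0]]
[[329.606116   158.85640065]
 [330.24748045 223.30130575]]
```

View pics/w1.png

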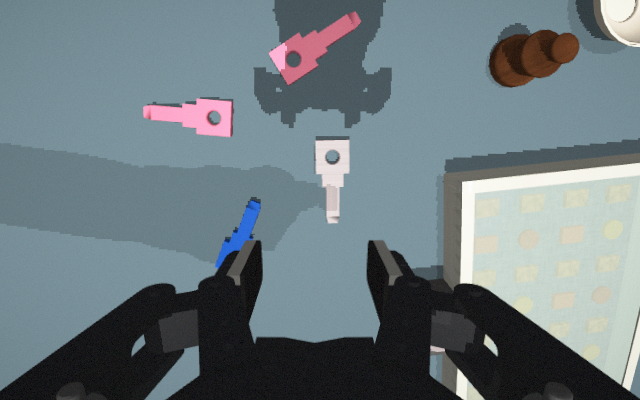

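The key's bow hole is at (332.5,156.5) and its tip at (332.5,222). The pink and blue look-alikes are clear of it, and blue's nearest end is about 50 mm away.

```bash
python3 - <<'E'
from h import *
w=snap('wrist')
b=px2w(w,332.5,156.5,.008); t=px2w(w,333,221.5,.006); print(b,t,'depth z',px2w(w,322,145),px2w(w,340,300)[2])
d=(t-b)[:2]; d/=np.linalg.norm(d); print('dir',d)
# pad/fingers location in pixels ; jaws perpendicular to key dir
go([b[0],b[1],.06],frame([0,0,-1],[-d[1],d[0],0]))
go([b[0],b[1],.0215],frame([0,0,-1],[-d[1],d[0],0]))
E
```

```text
[0.49015041 0.0151997  0.008     ] [ 0.49229264 -0.0548934   0.006     ] depth z [0.4795287  0.02615339 0.00138985] 0.000867601885427524
dir [ 0.03054838 -0.99953329]
shift mm [143.2  21.3 -32.2] rot [-0.0221 -0.0019 -0.0006]
shift mm [181.7  21.3 -32.1] rot [-0.0221 -0.0019 -0.0006]
```

```bash
python3 - <<'E'
from h import *
rep();go([.4872,.0078,.10],frame([0,0,-1],[1,.02,0]))
E
```

```text
t 1.5 p [ 0.469  -0.0174  0.2031] q [-0.174  0.188 -0.309  1.074  0.002  1.389] F [-0.9 -0.7 -1.5] M [ 0.   -0.02 -0.03] op 0.0511
[[0.001, 1.0, 0.008], [0.002, 0.008, -1.0], [-1.0, 0.001, -0.002]]
shift mm [103.2  18.4 -24.9] rot [-0.0115 -0.0019 -0.0006]
```

>>> carry_out(series=[[0.6, 50, 18, -25, -0.01, 0, 0], [0.6, 103, 18, -25, -0.01, 0, 0], [0.6, 103, 18, -25, -0.01, 0, 0], [0.6, 103, 18, -25, -0.01, 0, 0], [0.6, 103, 18, -25, -0.01, 0, 0], [0.6, 103, 18, -25, -0.01, 0, 0], [0.6, 103, 18, -25, -0.01, 0, 0], [0.6, 103, 18, -25, -0.01, 0, 0], [0.6, 103, 18, -25, -0.01, 0, 0], [0.6, 103, 18, -25, -0.01, 0, 0]])

```text
t: 2.75
ee_pos: [0.4851, 0.0027, 0.1007]
orientation: [0.497, 0.503, -0.498, 0.502]
contact_force: [-1.1, -0.5, 0.4]
opening: 0.0514
```

```bash
cat >> h.py <<'E'
import pickle
def wsnap(tag):
    w=snap('wrist'); w['T']=None; save(w['frame'],tag+'.png'); pickle.dump(w,open(tag+'.pkl','wb')); return w
def wload(tag): return pickle.load(open(tag+'.pkl','rb'))
E
python3 - <<'E'
from h import *
rep(); w=wsnap('w2')
rng=w['range_z']
# auto: light grey pixels near expected
f=w['frame'].astype(int); m=((f.min(2)>150)&(f.max(2)-f.min(2)<45)).astype(np.uint8)
n,l,st,ce=cv2.connectedComponentsWithStats(m)
for i in range(1,n):
    if st[i,4]>300: print(st[i],ce[i])
E
```

```text
t 2.75 p [0.4851 0.0027 0.1007] q [-0.125  0.306 -0.44   0.825 -0.     1.436] F [-1.1 -0.5  0.4] M [0.02 0.01 0.01] op 0.0514
[[-0.0, 1.0, 0.01], [-0.0, 0.01, -1.0], [-1.0, -0.0, 0.0]]
[ 291  184   50  111 3342] [315.8572711  228.31627768]
[  500   237   140   161 14285] [583.17731887 300.50920546]
```

View pics/w2.png

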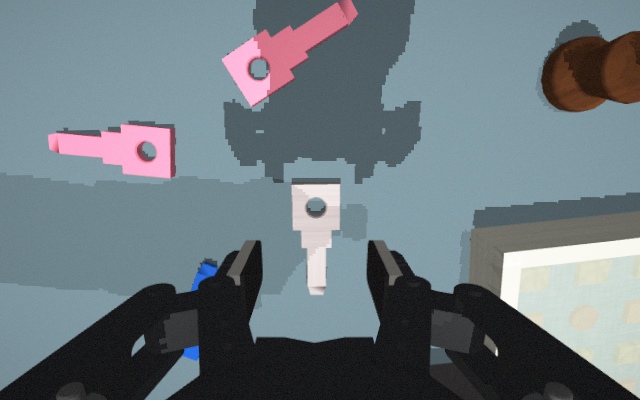

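The key's bow hole is at (316,207), its tip is at (317,292), and the open pads straddle it.

```bash
python3 - <<'E'
from h import *
w=wload('w2'); b=px2w(w,316,206.5,.008); t=px2w(w,317,291,.006); print(b,t, px2w(w,300,195))
g=lambda z: go([b[0],b[1],z],frame([0,0,-1],[-(t-b)[1],(t-b)[0],0]))
for i in range(3): g(.0215)
rep()
E
```

```text
[0.48675756 0.00744263 0.008     ] [ 0.48826442 -0.06208268  0.006     ] [0.47534544 0.01594918 0.00847888]
shift mm [79.2  1.7 -4.7] rot [-0.0116  0.0001  0.0002]
shift mm [79.2  1.7 -4.7] rot [-0.0116  0.0001  0.0002]
shift mm [79.2  1.7 -4.7] rot [-0.0116  0.0001  0.0002]
t 2.8 p [0.4851 0.0027 0.1007] q [-0.125  0.306 -0.44   0.825 -0.     1.436] F [ 0.   0.2 -0.7] M [-0.02  0.01  0.02] op 0.0515
[[-0.0, 1.0, 0.01], [-0.0, 0.01, -1.0], [-1.0, -0.0, 0.0]]
```

>>> carry_out(series=[[0.6, 45, 2, -5, -0.012, 0, 0], [0.6, 70, 2, -5, -0.012, 0, 0], [0.6, 78, 2, -5, -0.012, 0, 0], [0.6, 78, 2, -5, -0.012, 0, 0], [0.3, 78, 2, -5, -0.012, 0, 0], [0.1, 78, 2, -5, -0.012, 0, 0], [0.1, 78, 2, -5, -0.012, 0, 0], [0.1, 78, 2, -5, -0.012, 0, 0], [0.1, 78, 2, -5, -0.012, 0, 0], [0.1, 75, 2, -5, -0.012, 0, 0]], grip_force=50)

```text
t: 4.05
ee_pos: [0.4876, 0.0076, 0.0264]
orientation: [0.495, 0.505, -0.494, 0.506]
contact_force: [0.2, 0.1, -0.7]
opening: 0.0322
```

```bash
python3 - <<'E'
from h import *
rep()
E
```

```text
t 4.05 p [0.4876 0.0076 0.0264] q [-0.114  0.404 -0.527  0.639 -0.     1.434] F [ 0.2  0.1 -0.7] M [ 0.03 -0.04 -0.05] op 0.0322
[[0.001, 1.0, 0.022], [-0.0, 0.022, -1.0], [-1.0, 0.001, 0.0]]
```

>>> carry_out(series=[[0.1, -50, 0, 0, 0, 0, 0], [0.1, -100, 2, -40, 0, 0, 0], [0.1, -140, 5, -90, 0, 0, 0], [0.1, -180, 8, -140, 0, 0, 0], [0.1, -210, 12, -190, 0, 0, 0], [0.1, -210, 14, -202, 0, 0, 0], [0.1, -210, 14, -202, 0, 0, 0], [0.1, -210, 14, -202, 0, 0, 0], [0.1, -210, 14, -202, 0, 0, 0], [0.1, -210, 14, -202, 0, 0, 0]])

```text
t: 5.3
ee_pos: [0.4965, 0.209, 0.2353]
orientation: [0.494, 0.505, -0.495, 0.505]
contact_force: [0.3, 0.6, -1.1]
opening: 0.0319
```

```bash
python3 - <<'E'
from h import *
rep(); w=wsnap('w3'); r=w['range_z']
save(crop(w,180,60,480,320,2.5),'w3c.png')
E
```

```text
t 5.3 p [0.4965 0.209  0.2353] q [ 0.281  0.31  -0.063  1.2   -0.     1.831] F [ 0.3  0.6 -1.1] M [-0.01 -0.01  0.  ] op 0.0319
[[-0.001, 1.0, 0.02], [-0.001, 0.02, -1.0], [-1.0, -0.001, 0.0]]
```

View pics/w3c.png

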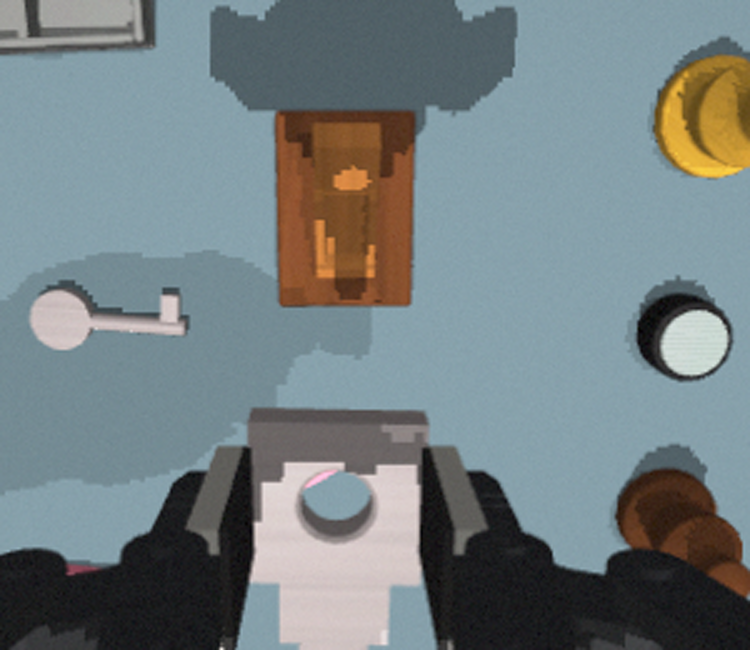

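The key is held square by the bow. The rest is at crop (277–414,112–305), its groove runs at x 313–382, and the toe is at y≈277 towards −Y.

```bash
python3 - <<'E'
from h import *
w=wload('w3'); q=lambda c,z=None: px2w(w,180+c[0]/2.5,60+c[1]/2.5,z)
C=[q(c,.012) for c in [(277,112),(414,112),(279,305),(411,305)]]; print(np.round(C,4), 'ctr',np.mean(C,0).round(4))
P=np.array([q((x,y)) for x in range(325,371,3) for y in range(130,262,3)])
for k in range(3):
    A=np.c_[P[:,:2],np.ones(len(P))]; s=np.linalg.lstsq(A,P[:,2],rcond=None)[0]; e=P[:,2]-A@s; P=P[abs(e)<max(.003,1.5*e.std())]
print('z=ax+by+c',s.round(4),e.std(),len(P))
# profile along centreline and cross section
for y in range(106,310,8): print(y,q((346,y)).round(4), q((303,y))[2].round(4),q((318,y))[2].round(4))
for x in range(295,400,6): print(x,q((x,200)).round(4),q((x,150)).round(4))
# key in hand: plane of bow in tool frame
p,r,_=T()
K=np.array([q(c) for c in [(270,560),(400,560),(300,575),(390,575),(330,570)]]); print((r.inv().apply(K-p)*1000).round(1))
print('hole', (r.inv().apply(q((337,505),p[2]-.0147)-p)*1000).round(1))
E
```

```text
[[0.4702 0.2878 0.012 ]
 [0.5284 0.2889 0.012 ]
 [0.4711 0.2041 0.012 ]
 [0.5307 0.2053 0.012 ]] ctr [0.5001 0.2465 0.012 ]
z=ax+by+c [ 0.0178  0.9507 -0.198 ] 0.001409274476431266 587
106 [0.4995 0.2912 0.0017] 0.0028 0.0018
114 [0.4995 0.2874 0.0137] 0.0127 0.0132
122 [0.499  0.2829 0.0659] 0.0123 0.0647
130 [0.499  0.2801 0.0678] 0.0132 0.0678
138 [0.4991 0.2773 0.0697] 0.0121 0.0699
146 [0.4991 0.2745 0.0732] 0.0135 0.073
154 [0.4992 0.2717 0.0692] 0.0121 0.0695
162 [0.4993 0.2689 0.0683] 0.0125 0.0665
170 [0.4994 0.2659 0.0639] 0.0128 0.0645
178 [0.4995 0.2629 0.0618] 0.0139 0.0623
186 [0.4996 0.2598 0.0576] 0.0138 0.0589
194 [0.4997 0.2566 0.0541] 0.0129 0.0596
202 [0.4998 0.2533 0.0506] 0.0146 0.0605
210 [0.4999 0.2502 0.0493] 0.0138 0.0567
218 [0.5    0.2467 0.0452] 0.0149 0.0532
226 [0.5001 0.2433 0.0432] 0.0137 0.0513
234 [0.5003 0.2394 0.037 ] 0.0135 0.0465
242 [0.5004 0.2357 0.0336] 0.0122 0.044
250 [0.5005 0.2319 0.0294] 0.0134 0.0398
258 [0.5006 0.2288 0.0314] 0.0123 0.0354
266 [0.5006 0.2257 0.0331] 0.0132 0.0335
274 [0.5008 0.2219 0.0306] 0.0134 0.0314
282 [0.5011 0.2
[... 476 characters left out ...]
[0.4938 0.273  0.0717]
337 [0.4963 0.2542 0.0531] [0.496  0.2731 0.0718]
343 [0.4986 0.2543 0.0537] [0.4981 0.2731 0.0718]
349 [0.501  0.2542 0.0516] [0.5002 0.2732 0.0716]
355 [0.5033 0.2543 0.0522] [0.5023 0.2732 0.0726]
361 [0.5055 0.2544 0.0534] [0.5045 0.2732 0.0712]
367 [0.5079 0.2544 0.0527] [0.5067 0.2733 0.0706]
373 [0.5098 0.2551 0.0614] [0.5088 0.2733 0.0711]
379 [0.5146 0.2517 0.0128] [0.5109 0.2734 0.0703]
385 [0.5173 0.2517 0.0124] [0.5165 0.2729 0.013 ]
391 [0.5198 0.2519 0.0132] [0.519  0.273  0.0139]
397 [0.5224 0.252  0.0141] [0.5216 0.273  0.014 ]
[[ 14.2 -12.5  12.2]
 [ 15.5  13.   13. ]
 [ 15.   -6.7  16. ]
 [ 15.   11.1  16. ]
 [ 15.1  -0.8  14.9]]
hole [14.7  0.6  0.6]
```

```bash
cat >> h.py <<'E'
h=np.array([.019,-1,0]);h/=np.linalg.norm(h);Z=np.array([0,0,1.]);d=(h-Z)/2**.5;n=(h+Z)/2**.5
rb=np.array([.4995,.2774,.081]); yv=np.cross(h,-Z)
E
python3 - <<'E'
from h import *
Rt=frame(-n,yv)
off=.019*-n+.0006*yv+.0006*d
for k in (.06,.0): go(rb-.004*d+k*n-off,Rt)
E
```

```text
shift mm [ 95.3   3.7 -15.6] rot [0.0014 0.7858 0.0014]
shift mm [137.7   3.8 -58. ] rot [0.0014 0.7858 0.0014]
```

>>> carry_out(series=[[0.1, 10, 4, -4, 0, 0.18, 0], [0.1, 20, 4, -8, 0, 0.36, 0], [0.1, 40, 4, -10, 0, 0.54, 0], [0.1, 60, 4, -12, 0, 0.7, 0], [0.1, 80, 4, -15, 0, 0.785, 0], [0.1, 95, 4, -16, 0, 0.785, 0], [0.1, 95, 4, -16, 0, 0.785, 0], [0.1, 95, 4, -16, 0, 0.785, 0], [0.1, 95, 4, -16, 0, 0.785, 0], [0.1, 95, 4, -16, 0, 0.785, 0]])

```text
t: 6.6
ee_pos: [0.5008, 0.2262, 0.1415]
orientation: [0.646, 0.66, -0.267, 0.274]
contact_force: [0.5, -0.1, -1.1]
opening: 0.0322
```

```bash
python3 - <<'E'
from h import *
rep()
Rt=frame(-n,yv)
off=.019*-n+.0006*yv+.0006*d
for k in (.06,.0): go(rb-.004*d+k*n-off,Rt)
E
```

```text
t 6.6 p [0.5008 0.2262 0.1415] q [-0.082  0.416 -0.407  0.849  0.779  1.424] F [ 0.5 -0.1 -1.1] M [-0.69 -0.02  0.01] op 0.0322
[[-0.015, 1.0, 0.017], [0.706, 0.022, -0.707], [-0.708, 0.002, -0.707]]
shift mm [ 0.  -0.9  2. ] rot [0.0036 0.0007 0.0012]
shift mm [60.  -0.9  1.9] rot [0.0036 0.0007 0.0012]
```

>>> carry_out(series=[[0.1, 30, -1, 1, 0, 0, 0], [0.1, 45, -1, 1, 0, 0, 0], [0.1, 50, -1, 1, 0, 0, 0], [0.1, 53, -1, 1, 0, 0, 0], [0.1, 55, -1, 1, 0, 0, 0], [0.1, 57, -1, 1, 0, 0, 0], [0.1, 58, -1, 1, 0, 0, 0], [0.1, 59, -1, 1, 0, 0, 0], [0.1, 59, -1, 1, 0, 0, 0], [0.1, 59, -1, 1, 0, 0, 0]])

```text
t: 7.85
ee_pos: [0.4987, 0.2669, 0.0985]
orientation: [0.646, 0.66, -0.268, 0.274]
contact_force: [0.5, -0.9, 1.7]
opening: 0.0324
```

```bash
python3 - <<'E'
from h import *
rep(); b=snap('scene'); c=w2px(b,[rb])[0].astype(int); print(c)
w=wsnap('w4')
A=crop(b,c[0]-40,c[1]-30,c[0]+40,c[1]+40,5); B=cv2.resize(w['frame'],(640,400))[0:350,120:520]
save(np.hstack([A[:350],B]),'c4.png')
E
```

```text
t 7.85 p [0.4987 0.2669 0.0985] q [-1.000e-03  4.570e-01 -4.780e-01  6.570e-01  7.850e-01  1.539e+00] F [ 0.5 -0.9  1.7] M [-0.73  0.01  0.01] op 0.0324
[[-0.015, 1.0, 0.016], [0.707, 0.022, -0.707], [-0.707, 0.0, -0.707]]
[408 276]
```

View pics/c4.png

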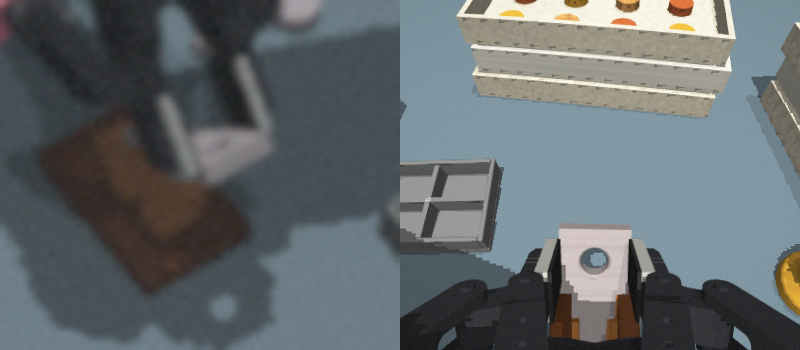

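The key sits centred over the groove (hole at 594, brown floor at 552–632), with the bow overhanging at the top. I'll lower it 2 mm more to touch, then open.

>>> carry_out(series=[[0.1, 1, 0, 0, 0, 0, 0], [0.1, 2, 0, 0, 0, 0, 0], [0.1, 2, 0, 0, 0, 0, 0], [0.1, 2, 0, 0, 0, 0, 0], [0.1, 2, 0, 0, 0, 0, 0], [0.1, 2, 0, 0, 0, 0, 0], [0.1, 2, 0, 0, 0, 0, 0], [0.1, 2, 0, 0, 0, 0, 0], [0.1, 2, 0, 0, 0, 0, 0], [0.1, 2, 0, 0, 0, 0, 0]])

```text
t: 9.2
ee_pos: [0.4988, 0.2675, 0.0982]
orientation: [0.647, 0.66, -0.268, 0.274]
contact_force: [-5.9, -13.4, 14.7]
opening: 0.0317
```

```bash
python3 - <<'E'
from h import *
rep()
E
```

```text
t 9.2 p [0.4988 0.2675 0.0982] q [ 0.     0.457 -0.48   0.653  0.785  1.543] F [ -5.9 -13.4  14.7] M [-0.89  0.79  0.74] op 0.0317
[[-0.014, 1.0, 0.014], [0.707, 0.02, -0.707], [-0.708, 0.0, -0.707]]
```

>>> carry_out(series=[[0.1, -1, -1, 0, 0, 0, 0], [0.1, -1, -1, 0, 0, 0, 0], [0.1, -0.5, -1, 0, 0, 0, 0], [0.1, -0.5, -1, 0, 0, 0, 0], [0.6, -0.5, -1, 0, 0, 0, 0], [0.6, -0.5, -1, 0, 0, 0, 0], [0.6, -0.5, -1, 0, 0, 0, 0], [0.6, -0.5, -1, 0, 0, 0, 0], [0.6, -0.5, -1, 0, 0, 0, 0], [0.6, -0.5, -1, 0, 0, 0, 0]])

```text
t: 10.45
ee_pos: [0.4974, 0.2681, 0.0973]
orientation: [0.646, 0.66, -0.268, 0.274]
contact_force: [-0.1, -0.7, 0.0]
opening: 0.0511
```

>>> carry_out(series=[[0.6, -10, 0, 0, 0, 0, 0], [0.6, -40, 0, 0, 0, 0, 0], [0.6, -80, 0, 0, 0, 0, 0], [0.6, -120, 0, 0, 0, 0, 0], [0.6, -140, 0, 0, 0, 0, 0], [0.6, -140, 0, 0, 0, 0, 0], [0.6, -140, 0, 0, 0, 0, 0], [0.6, -140, 0, 0, 0, 0, 0], [0.6, -140, 0, 0, 0, 0, 0], [0.6, -140, 0, 0, 0, 0, 0]])

```text
t: 11.7
ee_pos: [0.4993, 0.1695, 0.196]
orientation: [0.646, 0.661, -0.268, 0.274]
contact_force: [-0.1, -0.5, -0.0]
opening: 0.0512
```

```bash
python3 - <<'E'
from h import *
rep(); w=wsnap('w5'); print(w2px(w,[rb,rb+.071*d]))
save(np.hstack([crop(w,200,100,440,300,2.5)]),'w5c.png')
E
```

```text
t 11.7 p [0.4993 0.1695 0.196 ] q [-0.194  0.385 -0.299  1.099  0.762  1.269] F [-0.1 -0.5 -0. ] M [-0.6   0.03 -0.01] op 0.0512
[[-0.016, 1.0, 0.016], [0.707, 0.023, -0.707], [-0.707, -0.001, -0.707]]
[[316.41091711 198.23349239]
 [316.23527929 267.93968014]]
```

View pics/w5c.png

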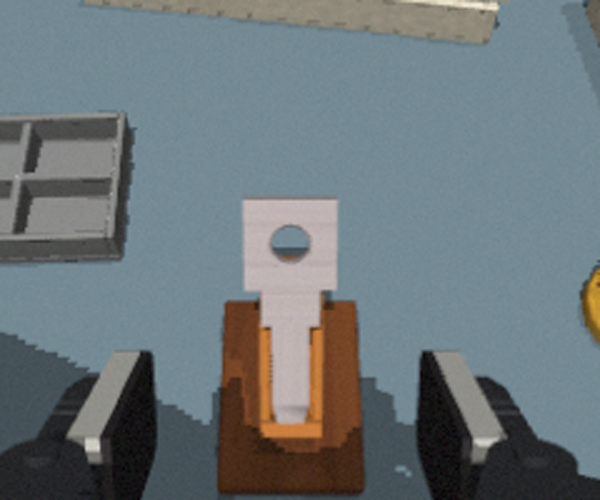

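The key lies propped in the groove: hole at (316,197) and tip at (317,267), both within about 1 px of the predicted pose. Next is the regrasp from uphill, with the jaws across the thickness.

```bash
python3 - <<'E'
from h import *
go([.47,.25,.29],frame(-Z,-h))
p,r,s=T(); 
# preview second leg in axes of WP1
R1=frame(-Z,-h);R2=frame(d,-n);P1=np.array([.47,.25,.29])
for k in (.096,.016): print((R1.inv().apply(rb-k*d-P1)*1000).round(1),(R1.inv()*R2).as_rotvec().round(3))
E
```

```text
shift mm [  -9.   -27.6 -123.8] rot [-1.4792 -0.6147 -0.6119]
[141.1  94.7  30. ] [ 0.     0.    -0.785]
[197.7  38.1  30. ] [ 0.     0.    -0.785]
```

>>> carry_out(series=[[0.4, -9, -28, -124, -1.479, -0.615, -0.612], [0.4, -9, -28, -124, -1.479, -0.615, -0.612], [0.4, -9, -28, -124, -1.479, -0.615, -0.612], [0.4, -9, -28, -124, -1.479, -0.615, -0.612], [0.4, -9, -28, -124, -1.479, -0.615, -0.612], [0.4, -9, -28, -124, -1.479, -0.615, -0.612], [0.4, -9, -28, -124, -1.479, -0.615, -0.612], [0.4, -9, -28, -124, -1.479, -0.615, -0.612], [0.4, -9, -28, -124, -1.479, -0.615, -0.612], [0.4, -9, -28, -124, -1.479, -0.615, -0.612]])

```text
t: 13.0
ee_pos: [0.469, 0.2509, 0.2906]
orientation: [-0.007, 0.707, 0.007, 0.707]
contact_force: [0.1, -0.2, -0.1]
opening: 0.0343
```

```bash
python3 - <<'E'
from h import *
rep(); R2=frame(d,-n)
for k in (.096,.016): go(rb-k*d,R2)
E
```

```text
t 13.0 p [0.469  0.2509 0.2906] q [ 0.372  0.281  0.04   1.329 -0.     0.352] F [ 0.1 -0.2 -0.1] M [0.04 0.02 0.04] op 0.0343
[[0.001, -0.02, 1.0], [0.0, 1.0, 0.02], [-1.0, 0.0, 0.001]]
shift mm [141.7  93.7  30.9] rot [ 7.000e-04  1.200e-03 -7.857e-01]
shift mm [198.3  37.2  30.8] rot [ 7.000e-04  1.200e-03 -7.857e-01]
```

>>> carry_out(series=[[0.4, 10, 50, 15, 0, 0, -0.18], [0.4, 30, 94, 31, 0, 0, -0.36], [0.4, 60, 94, 31, 0, 0, -0.54], [0.4, 100, 94, 31, 0, 0, -0.72], [0.4, 142, 94, 31, 0, 0, -0.785], [0.4, 142, 94, 31, 0, 0, -0.785], [0.4, 142, 94, 31, 0, 0, -0.785], [0.4, 142, 94, 31, 0, 0, -0.785], [0.4, 142, 94, 31, 0, 0, -0.785], [0.4, 142, 94, 31, 0, 0, -0.785]])

```text
t: 14.25
ee_pos: [0.4996, 0.3444, 0.15]
orientation: [-0.275, 0.65, -0.264, 0.657]
contact_force: [-0.5, -0.2, 0.4]
opening: 0.0344
```

```bash
python3 - <<'E'
from h import *
rep(); R2=frame(d,-n)
for k in (.096,.016): go(rb-k*d,R2)
w=wsnap('w6'); print(w2px(w,[rb,rb-.017*d, rb-.017*d+.004*n,rb-.017*d-.004*n,rb+.071*d]).round(1))
save(crop(w,200,100,440,300,2.5),'w6c.png')
E
```

```text
t 14.25 p [0.4996 0.3444 0.15  ] q [ 0.75   1.024  0.711  1.843 -0.554  0.904] F [-0.5 -0.2  0.4] M [0.59 0.11 0.04] op 0.0344
[[0.014, -0.011, 1.0], [-0.705, 0.709, 0.018], [-0.709, -0.706, 0.003]]
shift mm [ 0.1  1.4 -1.4] rot [-0.0027  0.001  -0.0022]
shift mm [80.1  1.2 -1.5] rot [-0.0027  0.001  -0.0022]
[[316.6 208.5]
 [316.8 215.6]
 [310.9 215.7]
 [322.8 215.6]
 [315.8 187.2]]
```

View pics/w6c.png

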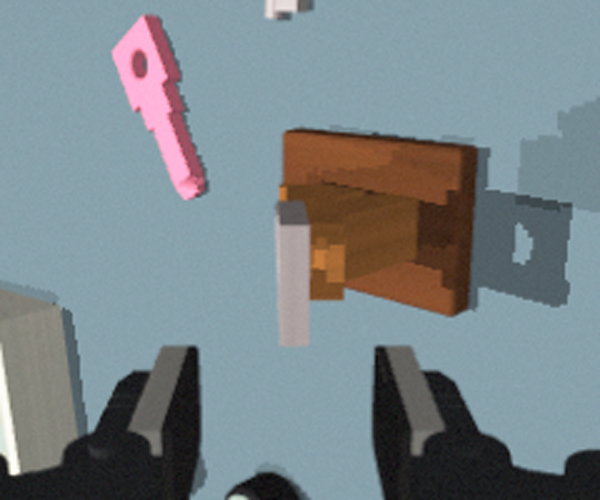

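The bow's rear edge is centred at (317.6,~210), between the jaws and clear of the wood. Advance and grip.

>>> carry_out(series=[[0.4, 30, 1.5, -1.5, 0, 0, 0], [0.4, 55, 1.5, -1.5, 0, 0, 0], [0.4, 70, 1.5, -1.5, 0, 0, 0], [0.4, 78, 1.5, -1.5, 0, 0, 0], [0.4, 80, 1.5, -1.5, 0, 0, 0], [0.4, 80, 1.5, -1.5, 0, 0, 0], [0.0, 80, 1.5, -1.5, 0, 0, 0], [0.0, 80, 1.5, -1.5, 0, 0, 0], [0.0, 80, 1.5, -1.5, 0, 0, 0], [0.0, 80, 1.5, -1.5, 0, 0, 0]], grip_force=60)

```text
t: 15.55
ee_pos: [0.499, 0.2888, 0.0917]
orientation: [-0.277, 0.65, -0.265, 0.656]
contact_force: [-0.2, -0.8, 5.0]
opening: 0.0067
```

```bash
python3 - <<'E'
from h import *
rep()
E
```

```text
t 15.55 p [0.499  0.2888 0.0917] q [ 0.693  0.945  0.396  1.579 -0.587  0.847] F [-0.2 -0.8  5. ] M [-0.5   0.11 -0.03] op 0.0067
[[0.015, -0.013, 1.0], [-0.707, 0.707, 0.019], [-0.707, -0.708, 0.001]]
```

>>> carry_out(series=[[0.0, -2, -8, 0, 0, 0, 0], [0.0, -5, -25, 0, 0, 0, 0], [0.0, -10, -50, 0, 0, 0, 0], [0.0, -60, -80, 0, 0, 0, 0], [0.0, -110, -80, 0, 0, 0, 0.18], [0.0, -140, -80, 0, 0, 0, 0.36], [0.0, -140, -80, 0, 0, 0, 0.54], [0.0, -140, -80, 0, 0, 0, 0.72], [0.0, -140, -80, 0, 0, 0, 0.785], [0.0, -140, -80, 0, 0, 0, 0.785]])

```text
t: 16.8
ee_pos: [0.4977, 0.3292, 0.2475]
orientation: [-0.006, 0.706, 0.005, 0.708]
contact_force: [-1.3, 0.9, -1.1]
opening: 0.0068
```

```bash
python3 - <<'E'
from h import *
rep(); 
go([.55,-.155,.22],frame(-Z,[.2,1,0]))
go([.55,-.155,.19],frame(-Z,[.2,1,0]))
E
```

```text
t 16.8 p [0.4977 0.3292 0.2475] q [ 4.790e-01  4.230e-01  1.350e-01  1.281e+00 -1.000e-03  4.630e-01] F [-1.3  0.9 -1.1] M [ 0.02 -0.02 -0.02] op 0.0068
[[0.002, -0.016, 1.0], [-0.001, 1.0, 0.016], [-1.0, -0.001, 0.002]]
shift mm [  27.9 -485.    44.6] rot [0.2132 0.0017 0.0005]
shift mm [  57.9 -484.9   44.6] rot [0.2132 0.0017 0.0005]
```

>>> carry_out(series=[[0.0, 10, -60, 20, 0.05, 0, 0], [0.0, 20, -120, 40, 0.1, 0, 0], [0.0, 27, -180, 60, 0.15, 0, 0], [0.0, 27, -235, 80, 0.21, 0, 0], [0.0, 27, -290, 100, 0.21, 0, 0], [0.0, 27, -345, 120, 0.21, 0, 0], [0.0, 27, -400, 135, 0.21, 0, 0], [0.0, 27, -455, 135, 0.21, 0, 0], [0.0, 27, -485, 135, 0.21, 0, 0], [0.0, 27, -485, 135, 0.21, 0, 0]])

```text
t: 18.05
ee_pos: [0.6417, -0.1534, 0.2186]
orientation: [0.068, 0.704, -0.069, 0.703]
contact_force: [-0.6, 0.8, -1.7]
opening: 0.0066
```

```bash
python3 - <<'E'
from h import *
rep(); w=wsnap('w7'); print(w2px(w,[[.602,-.167,.05]]))
save(crop(w,180,80,460,290,2.8),'w7c.png')
E
```

```text
t 18.05 p [ 0.6417 -0.1534  0.2186] q [-3.300e-01  5.690e-01  2.950e-01  1.298e+00 -1.000e-03 -1.350e-01] F [-0.6  0.8 -1.7] M [ 0.05 -0.04 -0.02] op 0.0066
[[-0.001, 0.193, 0.981], [-0.001, 0.981, -0.193], [-1.0, -0.001, -0.001]]
[[290.99744296 150.2989565 ]]
```

View pics/w7c.png

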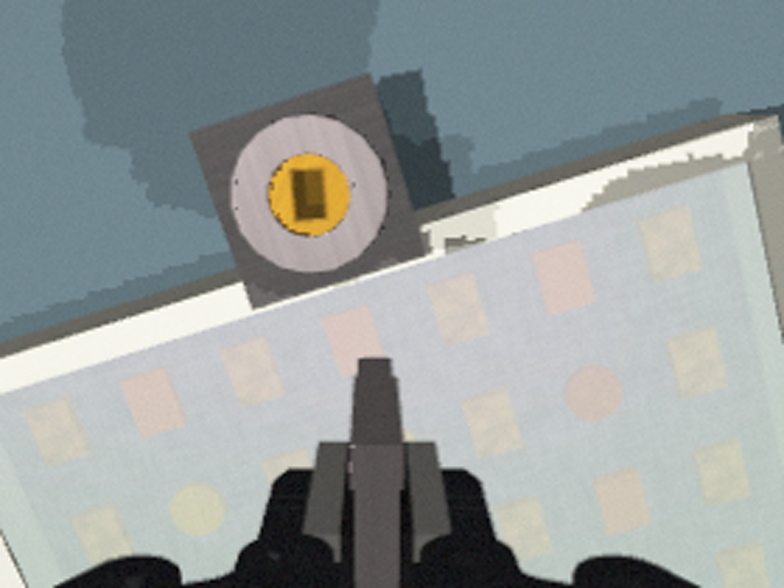

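The slot centre is at crop (309.5,194), its long side within about 5° of the image vertical. The key tip is at crop (374.5,358), seen edge-on. Now to get the relative offset.

```bash
cat >> h.py <<'E'
def ckey(w,tag,u0,v0,k,tipc):
    pass
E
python3 - <<'E'
from h import *
w=wload('w7'); p,r,s=T(); q=lambda c,z=None: px2w(w,180+(c[0]-.5)/2.8,80+(c[1]-.5)/2.8,z)
# slot by image code: brass mask ellipse & dark inside
f=w['frame'][80:290,180:460]; hsv=cv2.cvtColor(f,cv2.COLOR_RGB2HSV)
m=((hsv[...,0]>15)&(hsv[...,0]<30)&(hsv[...,1]>120)).astype(np.uint8)[20:90,80:140]
br=(m&(hsv[20:90,80:140,2]>140)).astype(np.uint8); cs=max(cv2.findContours(br,cv2.RETR_EXTERNAL,cv2.CHAIN_APPROX_NONE)[0],key=cv2.contourArea)
e=cv2.minEnclosingCircle(cs); print('disc',e[0][0]+260,e[0][1]+100,e[1])
full=np.zeros_like(br);cv2.drawContours(full,[cs],-1,1,-1); dk=full&(hsv[20:90,80:140,2]<140).astype(np.uint8)
n_,l,st,ce=cv2.connectedComponentsWithStats(dk); i=1+np.argmax(st[1:,4]); ys,xs=np.where(l==i); rc=cv2.minAreaRect(np.c_[xs,ys].astype(np.float32)); box=cv2.boxPoints(rc)+[260,100]; print('slot rect',rc,'box',box)
B=np.array([px2w(w,*b,.05) for b in box]); print('slot ctr',B.mean(0).round(4)); 
D=px2w(w,e[0][0]+260,e[0][1]+100,.05);print('disc ctr',D.round(4))
L=sorted([(np.linalg.norm((B[k]-B[(k+1)%4])[:2]),*(B[k]-B[(k+1)%4])[:2]) for k in range(4)]); print(np.round(L,4),[np.arctan(l[2]/l[1]).round(3) for l in L])
print('hand eye angle z', np.arctan2(*r.as_matrix()[[1,0],2]))
# key tip
for c in [(374,364),(374,380),(374,420),(374,470)]: print('key pt tool mm',(r.inv().apply(q(c)-p)*1000).round(1))
c0=-w['Rm'].T@w['t']; 
for zt in (-5,-7): 
  ray=r.inv().apply(q((374.5,358))-c0); o=r.inv().apply(c0-p); k=(zt/1000-o[2])/ray[2]; print('tip at z',zt,((o+k*ray)*1000).round(1))
for zt in (-7,):
  ray=r.inv().apply(q((377,445))-c0); k=(zt/1000-o[2])/ray[2]; print('blade mid',((o+k*ray)*1000).round(1))
E
```

```text
disc 290.0 149.0 14.560319900512695
slot rect ((29.615856170654297, 49.04268264770508), (17.22732162475586, 10.711859703063965), 83.6598129272461) box [[283.341465   141.07316971]
 [293.98780823 139.89023972]
 [295.89024734 157.01219559]
 [285.24390411 158.19512558]]
slot ctr [ 0.6007 -0.168   0.05  ]
disc ctr [ 0.6007 -0.1677  0.05  ]
[[ 0.0099 -0.0009 -0.0098]
 [ 0.01    0.0009  0.01  ]
 [ 0.0158 -0.0157  0.0016]
 [ 0.0158  0.0157 -0.0017]] [np.float64(1.482), np.float64(1.484), np.float64(-0.1), np.float64(-0.108)]
hand eye angle z -0.19276791884747657
key pt tool mm [72.1 -1.8 -7.3]
key pt tool mm [ 27.7  -1.6 -17.7]
key pt tool mm [  7.7  -1.6 -17.4]
key pt tool mm [ -2.1  -1.6 -13.2]
tip at z -5 [85.  -1.7 -5. ]
tip at z -7 [78.2 -1.7 -7. ]
blade mid [23.1 -1.1 -7. ]
```

```bash
cat >> h.py <<'E'
slot=np.array([.6007,-.1678,.05]); a0=-.105
zt=np.array([np.cos(a0),np.sin(a0),0]); yt=np.cross(zt,-Z); RL=frame(-Z,yt)
def gl(z): go(np.array([slot[0],slot[1],z])+.0017*yt-.0003*zt,RL)
E
python3 - <<'E'
from h import *
rep()
gl(.150)
E
```

```text
t 18.1 p [ 0.6417 -0.1516  0.2188] q [-0.328  0.568  0.294  1.298 -0.    -0.135] F [ 0.1  0.6 -0.7] M [ 0.03 -0.05  0.01] op 0.0069
[[-0.001, 0.192, 0.981], [-0.0, 0.981, -0.192], [-1.0, -0.0, -0.001]]
shift mm [ 68.9 -22.  -37.5] rot [-0.0878 -0.0011  0.0003]
```

```bash
sed -i 's/+.0017\*yt-.0003\*zt,RL/,RL/' h.py; python3 - <<'E'
from h import *
gl(.150)
E
```

```text
shift mm [ 68.9 -23.7 -37.1] rot [-0.0878 -0.0011  0.0003]
```

>>> carry_out(series=[[0.0, 30, -24, -37, -0.088, 0, 0], [0.0, 60, -24, -37, -0.088, 0, 0], [0.0, 69, -24, -37, -0.088, 0, 0], [0.0, 69, -24, -37, -0.088, 0, 0], [0.0, 69, -24, -37, -0.088, 0, 0], [0.0, 69, -24, -37, -0.088, 0, 0], [0.0, 69, -24, -37, -0.088, 0, 0], [0.0, 69, -24, -37, -0.088, 0, 0], [0.0, 69, -24, -37, -0.088, 0, 0], [0.0, 69, -24, -37, -0.088, 0, 0]])

```text
t: 19.35
ee_pos: [0.6008, -0.1678, 0.1504]
orientation: [0.037, 0.706, -0.037, 0.706]
contact_force: [-0.2, 0.6, -1.8]
opening: 0.0071
```

```bash
python3 - <<'E'
from h import *
rep(); gl(.150); w=wsnap('w8'); print(w2px(w,[slot,[slot[0],slot[1],.063]]))
save(crop(w,220,150,420,300,4),'w8c.png'); gl(.150)
E
```

```text
t 19.35 p [ 0.6008 -0.1678  0.1504] q [-0.374  0.519  0.034  1.085 -0.    -0.27 ] F [-0.2  0.6 -1.8] M [0.   0.02 0.06] op 0.0071
[[0.0, 0.104, 0.995], [-0.0, 0.995, -0.104], [-1.0, -0.0, 0.0]]
shift mm [ 0.4 -0.1 -0.1] rot [0.0012 0.0005 0.0002]
[[313.48298429 208.35059958]
 [313.4576683  213.59741057]]
shift mm [ 0.4 -0.  -0.1] rot [0.0012 0.0005 0.0002]
```

View pics/w8c.png

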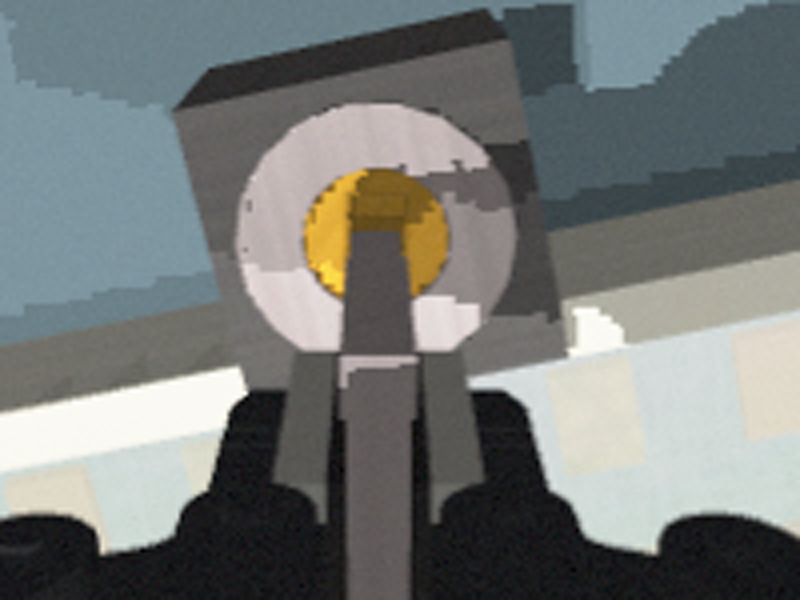

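The tip is centred on the brass disc (x 376 against 375.5), and the far end of the slot is visible above it. Descend part-way with a force check.

>>> carry_out(series=[[0.0, 4, 0, -0.5, 0, 0, 0], [0.0, 8, 0, -0.5, 0, 0, 0], [0.0, 12, 0, -0.5, 0, 0, 0], [0.0, 15, 0, -0.5, 0, 0, 0], [0.0, 18, 0, -0.5, 0, 0, 0], [0.0, 20, 0, -0.5, 0, 0, 0], [0.0, 22, 0, -0.5, 0, 0, 0], [0.0, 24, 0, -0.5, 0, 0, 0], [0.0, 25, 0, -0.5, 0, 0, 0], [0.0, 25, 0, -0.5, 0, 0, 0]])

```text
t: 20.65
ee_pos: [0.6004, -0.1677, 0.1254]
orientation: [0.037, 0.706, -0.037, 0.706]
contact_force: [0.4, -1.1, -0.1]
opening: 0.0067
```

```bash
python3 - <<'E'
from h import *
rep()
E
```

```text
t 20.65 p [ 0.6004 -0.1677  0.1254] q [-0.374  0.535 -0.008  1.028 -0.    -0.27 ] F [ 0.4 -1.1 -0.1] M [ 0.04 -0.03 -0.01] op 0.0067
[[0.001, 0.104, 0.995], [-0.0, 0.995, -0.104], [-1.0, -0.0, 0.001]]
```

>>> carry_out(series=[[0.0, 4, 0, 0, 0, 0, 0], [0.0, 8, 0, 0, 0, 0, 0], [0.0, 12, 0, 0, 0, 0, 0], [0.0, 16, 0, 0, 0, 0, 0], [0.0, 19, 0, 0, 0, 0, 0], [0.0, 22, 0, 0, 0, 0, 0], [0.0, 24, 0, 0, 0, 0, 0], [0.0, 26, 0, 0, 0, 0, 0], [0.0, 26, 0, 0, 0, 0, 0], [0.0, 26, 0, 0, 0, 0, 0]])

```text
t: 21.9
ee_pos: [0.6005, -0.1677, 0.0994]
orientation: [0.037, 0.706, -0.037, 0.706]
contact_force: [0.6, 0.0, -1.5]
opening: 0.007
```

```bash
python3 - <<'E'
from h import *
rep()
E
```

```text
t 21.9 p [ 0.6005 -0.1677  0.0994] q [-0.374  0.555 -0.045  0.97  -0.    -0.27 ] F [ 0.6  0.  -1.5] M [-0.01 -0.11 -0.08] op 0.007
[[0.001, 0.103, 0.995], [-0.0, 0.995, -0.103], [-1.0, -0.0, 0.001]]
```

Still no resistance, so I'll push the shoulder onto the face gently.

>>> carry_out(series=[[0.0, 0.5, 0, 0, 0, 0, 0], [0.0, 1, 0, 0, 0, 0, 0], [0.0, 1.5, 0, 0, 0, 0, 0], [0.0, 2, 0, 0, 0, 0, 0], [0.0, 2.5, 0, 0, 0, 0, 0], [0.0, 3, 0, 0, 0, 0, 0], [0.0, 3, 0, 0, 0, 0, 0], [0.0, 3, 0, 0, 0, 0, 0], [0.0, 3, 0, 0, 0, 0, 0], [0.0, 3, 0, 0, 0, 0, 0]])

```text
t: 23.15
ee_pos: [0.6006, -0.1677, 0.0968]
orientation: [0.036, 0.706, -0.037, 0.707]
contact_force: [-1.3, 0.1, 5.3]
opening: 0.0069
```

```bash
python3 - <<'E'
from h import *
rep()
E
```

```text
t 23.15 p [ 0.6006 -0.1677  0.0968] q [-0.374  0.557 -0.049  0.964 -0.    -0.27 ] F [-1.3  0.1  5.3] M [ 0.15  0.22 -0.02] op 0.0069
[[0.001, 0.103, 0.995], [-0.0, 0.995, -0.103], [-1.0, -0.0, 0.001]]
```

>>> carry_out(series=[[0.0, 0.5, 0, 0, 0, 0, 0], [0.0, 1, 0, 0, 0, 0, 0], [0.0, 1, 0, 0, 0, 0, 0], [0.0, 1, 0, 0, 0, 0, 0], [0.0, 1, 0, 0, 0, 0, 0], [0.0, 1, 0, 0, 0, 0, 0], [0.0, 1, 0, 0, 0, 0, 0], [0.0, 1, 0, 0, 0, 0, 0], [0.0, 1, 0, 0, 0, 0, 0], [0.0, 1, 0, 0, 0, 0, 0]])

```text
t: 24.4
ee_pos: [0.6007, -0.1678, 0.0966]
orientation: [0.036, 0.706, -0.037, 0.707]
contact_force: [-3.0, -0.4, 9.7]
opening: 0.0067
```

```bash
python3 - <<'E'
from h import *
rep()
E
```

```text
t 24.4 p [ 0.6007 -0.1678  0.0966] q [-0.374  0.557 -0.05   0.962 -0.    -0.27 ] F [-3.  -0.4  9.7] M [ 0.27  0.55 -0.01] op 0.0067
[[0.001, 0.103, 0.995], [-0.001, 0.995, -0.103], [-1.0, -0.001, 0.002]]
```

The key has stopped on the face at the height predicted for home, so it is home. Now the clockwise turn.

>>> carry_out(series=[[0.0, 0, 0, 0, 0.1, 0, 0], [0.0, 0, 0, 0, 0.25, 0, 0], [0.0, 0, 0, 0, 0.4, 0, 0], [0.0, 0, 0, 0, 0.55, 0, 0], [0.0, 0, 0, 0, 0.7, 0, 0], [0.0, 0, 0, 0, 0.85, 0, 0], [0.0, 0, 0, 0, 1.0, 0, 0], [0.0, 0, 0, 0, 1.15, 0, 0], [0.0, 0, 0, 0, 1.25, 0, 0], [0.0, 0, 0, 0, 1.25, 0, 0]], grip_force=90)

```text
t: 25.65
ee_pos: [0.601, -0.1688, 0.0968]
orientation: [0.443, 0.55, -0.443, 0.552]
contact_force: [-1.9, -2.0, 8.4]
opening: 0.0062
```

```bash
python3 - <<'E'
from h import *
rep(); p,r,s=T(); z=r.as_matrix()[:,2]; print('z angle',np.arctan2(z[1],z[0]))
E
```

```text
t 25.65 p [ 0.601  -0.1688  0.0968] q [-0.375  0.557 -0.049  0.962 -0.002  0.98 ] F [-1.9 -2.   8.4] M [-0.22  0.42 -0.01] op 0.0062
[[0.002, 0.977, 0.215], [-0.003, 0.215, -0.977], [-1.0, 0.001, 0.003]]
z angle -1.3545976243515598
```

>>> carry_out(series=[[0.0, 0, 0, 0, 0.05, 0, 0], [0.0, 0, 0, 0, 0.1, 0, 0], [0.0, 0, 0, 0, 0.13, 0, 0], [0.0, 0, 0, 0, 0.16, 0, 0], [0.0, 0, 0, 0, 0.19, 0, 0], [0.0, 0, 0, 0, 0.22, 0, 0], [0.0, 0, 0, 0, 0.24, 0, 0], [0.0, 0, 0, 0, 0.24, 0, 0], [0.0, 0, 0, 0, 0.24, 0, 0], [0.0, 0, 0, 0, 0.24, 0, 0]])

```text
t: 26.9
ee_pos: [0.6008, -0.1689, 0.0968]
orientation: [-0.505, -0.493, 0.506, -0.495]
contact_force: [-2.4, -1.5, 8.9]
opening: 0.0061
```

```bash
python3 - <<'E'
from h import *
rep(); p,r,s=T(); z=r.as_matrix()[:,2]; print('z angle',np.arctan2(z[1],z[0]))
E
```

```text
t 26.9 p [ 0.6008 -0.1689  0.0968] q [-0.375  0.557 -0.05   0.962 -0.002  1.219] F [-2.4 -1.5  8.9] M [-0.33  0.5   0.07] op 0.0061
[[0.002, 1.0, -0.023], [-0.003, -0.023, -1.0], [-1.0, 0.002, 0.003]]
z angle -1.5939603267583962
```

>>> carry_out(series=[[0.0, 0, 0, 0, 0.02, 0, 0], [0.0, 0, 0, 0, 0.04, 0, 0], [0.0, 0, 0, 0, 0.06, 0, 0], [0.0, 0, 0, 0, 0.08, 0, 0], [0.0, 0, 0, 0, 0.1, 0, 0], [0.0, 0, 0, 0, 0.12, 0, 0], [0.0, 0, 0, 0, 0.12, 0, 0], [0.0, 0, 0, 0, 0.12, 0, 0], [0.0, 0, 0, 0, 0.12, 0, 0], [0.0, 0, 0, 0, 0.12, 0, 0]])

```text
t: 28.15
ee_pos: [0.6007, -0.1687, 0.0967]
orientation: [-0.534, -0.462, 0.534, -0.465]
contact_force: [-3.6, -1.5, 8.5]
opening: 0.006
```

```bash
python3 - <<'E'
from h import *
rep(); p,r,s=T(); z=r.as_matrix()[:,2]; print('z angle',np.arctan2(z[1],z[0]))
E
```

```text
t 28.15 p [ 0.6007 -0.1687  0.0967] q [-0.374  0.557 -0.05   0.962 -0.002  1.338] F [-3.6 -1.5  8.5] M [-0.35  0.51  0.65] op 0.006
[[0.001, 0.99, -0.141], [-0.003, -0.141, -0.99], [-1.0, 0.002, 0.003]]
z angle -1.712322371075995
```

Torque jumped to 0.65 N m, so the cylinder is at the stop. Release and retreat.

>>> carry_out(series=[[0.0, -0.5, 0, 0, -0.05, 0, 0], [0.0, -1, 0, 0, -0.06, 0, 0], [0.0, -1, 0, 0, -0.06, 0, 0], [0.3, -1, 0, 0, -0.06, 0, 0], [0.3, -1, 0, 0, -0.06, 0, 0], [0.3, -1, 0, 0, -0.06, 0, 0], [0.3, -1, 0, 0, -0.06, 0, 0], [0.3, -1, 0, 0, -0.06, 0, 0], [0.3, -4, 0, 0, -0.06, 0, 0], [0.3, -10, 0, 0, -0.06, 0, 0]])

```text
t: 29.4
ee_pos: [0.6002, -0.1676, 0.1056]
orientation: [0.52, 0.479, -0.52, 0.479]
contact_force: [-0.0, -0.2, -0.0]
opening: 0.0255
```

>>> carry_out(series=[[0.3, -20, 0, 0, 0, 0, 0], [0.3, -40, 0, 0, 0, 0, 0], [0.3, -70, 0, 0, 0, 0, 0], [0.3, -100, 0, 0, 0, 0, 0], [0.3, -120, 0, 20, 0, 0, 0], [0.3, -120, 0, 50, 0, 0, 0], [0.3, -120, 0, 50, 0, 0, 0], [0.3, -120, 0, 50, 0, 0, 0], [0.3, -120, 0, 50, 0, 0, 0], [0.3, -120, 0, 50, 0, 0, 0]])

```text
t: 30.65
ee_pos: [0.5962, -0.2167, 0.2253]
orientation: [0.52, 0.479, -0.52, 0.479]
contact_force: [0.0, -0.4, 0.2]
opening: 0.0258
```

```bash
python3 - <<'E'
from h import *
rep(); w=wsnap('w9'); u,v=w2px(w,[[.6007,-.1678,.098]])[0]; print(u,v)
u=int(u);v=int(v); save(crop(w,max(u-90,0),max(v-70,0),u+90,v+70,4),'w9c.png')
b=px2w(w,u,v);print(b)
E
```

```text
t 30.65 p [ 0.5962 -0.2167  0.2253] q [-0.449  0.51   0.214  1.275  0.     1.204] F [ 0.  -0.4  0.2] M [ 0.03  0.01 -0.02] op 0.0258
[[0.0, 0.997, -0.082], [0.0, -0.082, -0.997], [-1.0, 0.0, -0.0]]
314.29795019319266 140.18713259978884
[ 0.60048766 -0.16754392  0.09930718]
```

View pics/w9c.png

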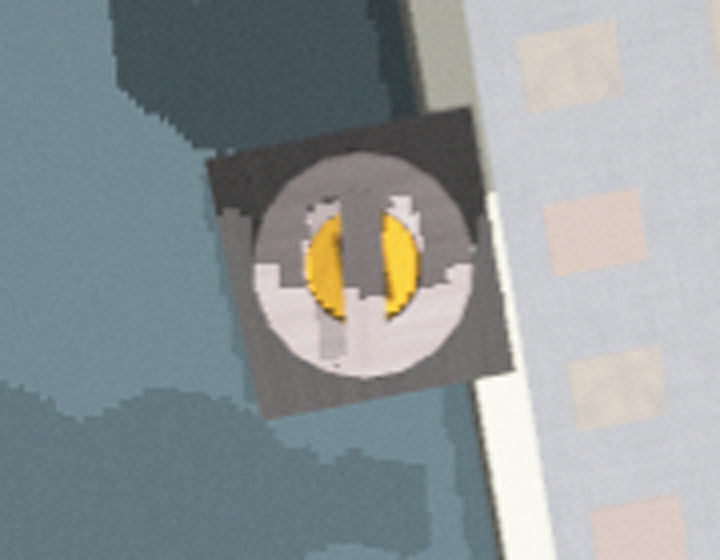

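The key stands upright in the slot, with its top edge at crop x≈362. It lies across the case direction, slightly past square by the slot's slack, and the fingers are clear.

```bash
python3 -c "
from h import *
rep(); print(bot.sign_off())"
```

```text
t 30.7 p [ 0.5962 -0.2168  0.2254] q [-0.449  0.51   0.215  1.275  0.     1.204] F [0.3 0.  0.6] M [-0.03  0.03 -0.08] op 0.0257
[[0.0, 0.997, -0.082], [-0.0, -0.082, -0.997], [-1.0, 0.0, 0.0]]
the job is handed in; nothing more can be done
None
```

The display case should be locked: the steel key is in the lock, turned clockwise to the stop and let go. I handed the job in at about 31 s of the 72 s allowed; no verdict is reported.

- **Propping:** I laid the key blade downhill in the rest's groove and let go. A picture then showed it within about a pixel of the predicted pose. On the first press it touched one cheek (about 6 N sideways), so I shifted it 1 mm before releasing.
- **Insertion:** I took the key again by its bow and lined it up with the slot by wrist camera. It went in with no resistance until the shoulder stopped on the face, at the height expected for fully home.
- **Turn:** The torque jumped to 0.65 N m at the end, so I took that as the stop. I cannot read the cylinder angle directly; the last picture shows the key across the case direction, just past square by about the slot's slack.
- **Last checks:** The key stands upright and the fingers are clear with no contact force. Its top edge measured 99.3 mm against 98 mm for fully home, which puts the tip about 38.7 mm down. That is within the camera's 2 mm error and beyond the 36 mm needed.
- **Bystanders:** I never touched them on purpose, and no unexpected forces showed, but I did not photograph them again at the end.

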